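# Load the narrow sample cartridge into the oil analyser

### The arm

A 6-joint arm with a two-finger parallel gripper is mounted at the origin on the work surface. World frame = base frame: x ahead of the robot, y to its left, z up, the work surface at z = 0. Lengths are in m, angles in rad, forces in N, time in s.
With the tool pointing down it reaches from about 0.35 to 0.775 m from the base axis. Payload 5.5 kg.
Tool frame: the origin (TCP) lies on the centre line of the jaws, within the pads' length; the fingertips stand 11 mm ahead of it and the grasp point (between the pads) lies 8 mm behind it; z points along the fingers, y is the line along which they close (so a half turn about z gives the same grasp; the last joint's range is limited). The gripper opens to 85 mm and grips with 20 to 120 N. Pads are 22 mm wide; open, the fingers measure 114 mm over their backs; the gripper's body (76 mm by 85 mm) begins 54 mm behind the grasp point. The pads swing forward as they close: fully open they stand 13 mm farther back than shut.
Start: joints at [1.014, 0.313, 0.046, 1.304, 0, 1.431], TCP at [0.233, 0.526, 0.242] pointing down, gripper open.
Joint ranges: [-2.76, 2.76], [-0.86, 1.69], [-1.03, 1.26], [-2.2, 2.34], [-1.47, 1.5], [-3.14, 3.14]. Speed limits (rad/s): [2.57, 2.57, 3.14, 3.14, 3.14, 3.14].

### API

Orientations are given as a unit quaternion [w, x, y, z].
In Python, from workcell import env, viewer, order, models gives the robot as it stands.
- The arm moves only by the tool drive_tool, never from a script. Its argument "series" is a list that holds one entry, the list of rows, each a list of 6 numbers: the shift along the tool's x, y, z each as a share of 120 mm, from -1 to 1, then the turn, a rotation vector about the tool's x, y, z each as a share of 180 degrees, from -1 to 1. A call has 1 to 20 rows; each row shifts and turns the commanded pose from where the row before left it, along the tool's axes as they then stand; what a row does not reach is not made up. A row lasts 1/8 s, in which the tool goes at most 62.5 mm and 10.7 degrees, less where a joint would pass 70% of its speed; a pose out of reach is approached as far as the arm can. A call with a number of a shift or a turn outside -1 to 1 is refused whole. A call with a gripper value outside its range is refused whole. "jaw" is the opening, from -1 (shut) to 1 (fully open), set as the call begins (left out, the last holds). The fingers move at their own pace and stop on an object; "grip_force" is the grip in N (left out, the last holds). Time passes only in rows, so rows that do not move let the fingers close. It gives the time, the measured TCP pose, the force, the opening and the grip force at its end, in the units of the state.
- env.get_state(): the state, without advancing time (a new reading comes with each control period).
- viewer.read_camera(name): name is "scene" or "top" or "wrist"; returns the picture (384x512x3 uint8, red, green, blue); there is no depth.
- viewer.camera_info(name): a dict with "intrinsics" (3x3 intrinsics, pixels), "R" (3x3) and "t" (3): a world point X has camera coordinates R X + t; the wrist camera has in their place "T_tool_cam" (4x4, takes a point from camera to tool coordinates, whose origin is the TCP and whose axes are the flange's). Camera axes: x right, y down, z forward; pixel columns grow to the right and rows downward; lengths in m; the calibration is good to about 2 mm. The wrist camera is an equidistant fisheye: a pixel r from the principal point sees the ray r / f radians off the axis. A picture is of the moment at which its call begins: read the wrist's pose just before it. camera_info takes no time and is no camera call.
- order.hand_in(): hands the job in; it is judged then, once.
Trained networks look in the newest picture that a camera, given by its name, has taken for a name from the list of things; names that differ only in an ending like _2 or _b are one class to them, and where a whole thing is asked for, a point or a joint stands for the part that bears it (a point fixed in the world has none). Each returns a list of dicts, best first, with "score" (0 to 1); they miss things now and then, are a little off and sometimes report something else, mostly with a low value. They report only what shows in the picture. A call takes as long as a camera call. They do not tell look-alikes from the thing itself.
- models.silhouettes(label, camera): "region" (384x512 bool, what is visible of it) and "location" ([column, row] in pixels, amid what is visible of it).
The state is a dict: "clock": time; "joint_pos": joint angles; "qvel": joint speeds; "tau": joint torques, N m; "tcp_pos": TCP position; "orientation": TCP orientation; "wrist_force": force on the tool from outside, world axes, zero at the start; "ft_torque": the same for the moment, N m; "finger_gap": finger opening in m; "grip_force": force on a finger pad.
Only numpy, scipy, OpenCV 4.12 (cv2) and the standard library are available. Lean on these libraries where they do the work, as an engineer would, in place of code of your own. Each camera call takes 0.05 s, during which the arm holds its last target. There are 200 camera calls.

### The job

Slide the narrower of the two metal sample cartridges into the sloping well of the oil analyser, gently and fully home, then push the analyser's shutter across until it is completely closed over the mouth. Either end of the cartridge may go in first. Do not ram it, and leave the wide cartridge, the oil jug and the reagent bottle where they stand.

Things in the scene. Friction and masses are not known exactly. Their poses are not given: they have to be found in the camera images.
- cartridge: The narrow sample cartridge: a plain aluminium bar 150 x 46 x 28 mm (x, y, z) with a thin dark window on its top, 250 g, lying flat on the bench. Origin at the centre of its underside, x along its length, z up. It is the same from end to end.
- cartridge_center (a point): Centre of the narrow cartridge's volume, 14 mm above its underside, axes as the cartridge's.
- wide_cartridge: A wide cartridge of the same look, 150 x 66 x 28 mm, that does not fit this well. Lies on the other side of the analyser; leave it alone. Origin at the centre of its underside, x along its length.
- oil_jug: One-litre red plastic oil jug, 115 x 62 x 225 mm, standing. Origin at the centre of its foot. Leave it alone.
- reagent: Amber glass reagent bottle, diameter 70 mm, 170 mm high, standing. Origin at the centre of its foot. Leave it alone.
- analyser: The white oil analyser, fixed to the bench, 190 mm long in x, 150 mm wide in y, about 140 mm high. Its well slopes 25 degrees from level; the mouth, at the high end, looks to the analyser's +x (away from the robot) and up. Origin on the bench straight below the mouth's centre; x level, z up.
- well_mouth (a point): Centre of the well's mouth, 115 mm above the bench. x points out of the mouth, up the slope (25 degrees above level), y level across it, z square to the slope, upwards. The well is a channel 48 mm wide (y), 30 mm high (z), 148 mm deep to a flat stop; its last 9 mm flare to about 56 x 38 mm at the mouth. Housing: top 23 mm above the axis, 136 mm wide in y.
- well_seat (a point): Where the cartridge's centre lies when fully home: on the well's axis, 73 mm inside the mouth; the cartridge then still stands 2 mm out of the mouth plane. Axes as well_mouth. A sprung brake pad in the roof, 95 mm inside, rubs on the cartridge with a few newtons. Over it the housing has a 44 mm square hump, 44 mm above the axis.
- shutter (a joint): Shutter of the well: an aluminium plate 64 mm wide (y), from 17 mm below to 26 mm above the well's axis (z), 6 to 11 mm outside the mouth (x). It slides along the well's y; in m, 0 is closed over the mouth, 0.066 fully open (towards +y). It stays where left, takes about 2 N, and closes only when the cartridge is within 4 mm of home.
- shutter_tab (a point): Centre of the top of the shutter's black push tab, which stands 24 mm up from the plate (26 to 50 mm above the well's axis, in the well's z), 12 mm wide in y and 9 mm thick in x. Moves with the shutter; axes as well_mouth. Closed, it is at y = 26 mm from the well's axis.
Mind the look-alikes: they are no part of the job. Leave any red look-alike of the cartridge alone.

How it is judged:
On the way:
1. the narrow cartridge is fully home in the well (distance between cartridge_center and well_seat below 0.005 m and angle between the x axis of cartridge_center and the x axis of well_seat, either way round below 0.05 rad), for 0.2 s.
At the end, for the whole second after the job is handed in: The narrow cartridge's centre is within 5 mm of its seat and lies along the well within 0.05 rad, at rest, and the shutter is within 4 mm of closed, at rest (all of step 1 and value of joint shutter below 0.004 m and linear speed of cartridge below 0.01 m/s and velocity of joint shutter below 0.01 m/s); the robot touches nothing.
It fails at once if the cartridge is rammed: more than 60 N between it and the analyser (contact force between cartridge and analyser above 60 N).
It fails at once if the wide cartridge is moved by more than 20 mm (distance of wide_cartridge from where it was at the start of the episode above 0.02 m).
It fails at once if the oil jug is moved by more than 20 mm or tipped (distance of oil_jug from where it was at the start of the episode above 0.02 m or angle between oil_jug's own z axis and vertical above 0.2 rad).
It fails at once if the reagent bottle is moved by more than 20 mm or tipped (distance of reagent from where it was at the start of the episode above 0.02 m or angle between reagent's own z axis and vertical above 0.2 rad).
It also fails if it takes over 67 s, if anything falls off the work surface, if the arm or the gripper's body presses on something with over 40 N, if the wrist force passes 120 N, or if a joint passes its speed limit or range.

## Working session

There is one attempt and no reset: what is moved stays moved. The work goes in short steps, Python scripts to look and compute and a tool call to move; the robot and the scene stay as the last step left them, time stands still between calls to the robot, and variables do not carry over. Pictures are saved under pics/ and viewed, at most 10 in all, crops included, and the job is handed in when it is done.

Besides the shell and the picture viewer there is one more tool, called after ">>>" as a command line: name --argument value ..., lists and objects as JSON in quotes. drive_tool: Moves the arm, as the interface text tells. Its arguments: {"type":"object","properties":{"series":{"type":"array"},"jaw":{"type":"number"},"grip_force":{"type":"number"}},"required":["series"]}

```bash
mkdir -p pics; ls; python3 - <<'E'
from workcell import env, viewer, order, models
import cv2, numpy as np
a=viewer.read_camera("scene");b=viewer.read_camera("top")
cv2.imwrite("pics/a.png",cv2.cvtColor(cv2.resize(np.vstack([a,b]),None,fx=.78,fy=.78),cv2.COLOR_RGB2BGR))
cv2.imwrite("pics/top.png",cv2.cvtColor(cv2.resize(b,(800,600)),cv2.COLOR_RGB2BGR))
for c in("scene","top"):
    print(c,viewer.camera_info(c))
    for n in("cartridge","wide_cartridge","analyser","shutter","shutter_tab","oil_jug","reagent"):
        for d in models.silhouettes(n,c):
            m=d["region"].astype(np.uint8);p=cv2.findNonZero(m)
            print(n,round(d["score"],2),np.round(d["location"],1),m.sum(),cv2.boxPoints(cv2.minAreaRect(p)).round(1).tolist())
print(viewer.camera_info("wrist"));print(env.get_state())
E
```

```text
pics
scene {'intrinsics': array([[445.08351485,   0.        , 251.46076972],
       [  0.        , 445.08351485, 187.94140139],
       [  0.        ,   0.        ,   1.        ]]), 'R': array([[-8.05997876e-01,  5.91918237e-01,  4.74308987e-04],
       [ 4.63905095e-01,  6.32183384e-01, -6.20593451e-01],
       [-3.67640432e-01, -4.99976969e-01, -7.84132351e-01]]), 't': array([ 0.46950916, -0.22031007,  1.77617912])}
cartridge 0.8 [184.5 158.9] 539 [[164.8000030517578, 159.10000610351562], [203.1999969482422, 147.10000610351562], [207.3000030517578, 160.3000030517578], [168.89999389648438, 172.3000030517578]]
cartridge 0.74 [224.8 135. ] 458 [[203.8000030517578, 134.6999969482422], [239.6999969482422, 121.69999694824219], [244.0, 133.39999389648438], [208.10000610351562, 146.39999389648438]]
wide_cartridge 0.9 [336.8 256.9] 1036 [[318.1000061035156, 272.8999938964844], [336.5, 231.0], [359.20001220703125, 240.89999389648438], [340.79998779296875, 282.8999938964844]]
analyser 0.75 [265.4 186.3] 2462 [[223.89999389648438, 176.3000030517578], [261.79998779296875, 143.5], [302.2999877929
[... 2753 characters left out ...]
int_pos': array([ 1.01437083e+00,  3.13180783e-01,  4.61346134e-02,  1.30360843e+00,
       -1.25475850e-05,  1.43122134e+00]), 'qvel': array([-6.86572599e-04,  1.26214441e-03,  1.52890994e-03, -9.75896898e-05,
       -7.44542140e-06,  1.40549173e-03]), 'tau': array([ 7.09104261e-04, -4.80390429e+01,  2.98794150e+01, -1.30687035e-04,
        1.08049192e-04,  1.30958693e-05]), 'tcp_pos': array([0.23283428, 0.52580702, 0.24234831]), 'orientation': array([3.00635471e-05, 2.06919491e-01, 9.78357971e-01, 6.44763702e-05]), 'wrist_force': array([ 0.80205499, -0.04081593, -0.39217595]), 'ft_torque': array([-0.02251218, -0.01198163, -0.0144153 ]), 'grip_force': 0.0, 'finger_gap': 0.08560083238879064}
```

View pics/a.png

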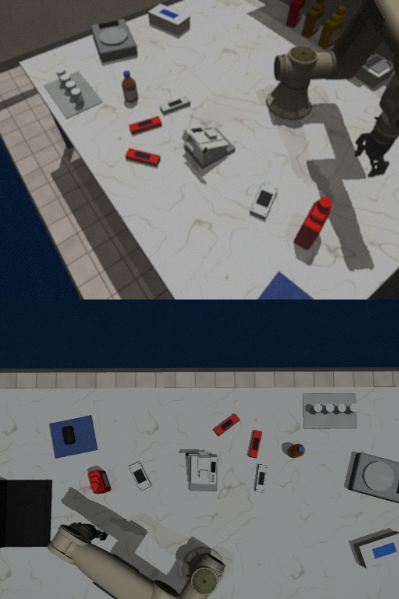

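View pics/top.png

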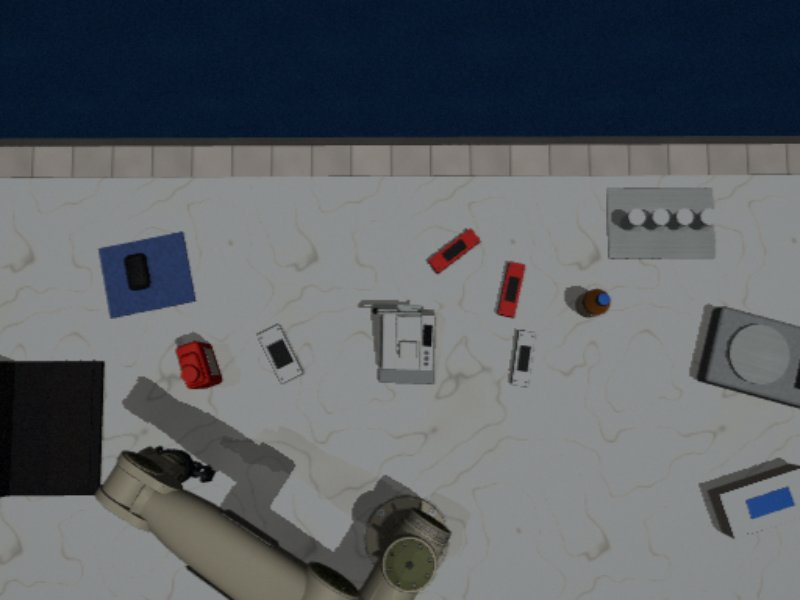

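The silver bar at about (523,357) in the enlarged top view is the narrow cartridge. That puts it near world (0.48, -0.32). The two red bars are look-alikes, and the analyser's mouth faces away from the robot near (0.60, 0.00), with the shutter open to the left. I'll move the wrist camera over there.

>>> drive_tool --series '[[[0, 0, -0.44, 0, 0, 0], [0, 0, -0.44, 0, 0, 0], [0, 0, -0.44, 0, 0, 0], [-0.3, -0.34, 0, 0, 0, 0], [-0.3, -0.34, 0, 0, 0, 0], [-0.3, -0.34, 0, 0, 0, 0], [-0.3, -0.34, 0, 0, 0, 0], [-0.3, -0.34, 0, 0, 0, 0], [-0.3, -0.34, 0, 0, 0, 0], [-0.3, -0.34, 0, 0, 0, 0], [-0.3, -0.34, 0, 0, 0, 0], [-0.3, -0.34, 0, 0, 0, 0], [-0.3, -0.34, 0, 0, 0, 0], [-0.3, -0.34, 0, 0, 0, 0], [-0.3, -0.34, 0, 0, 0, 0], [-0.3, -0.34, 0, 0, 0, 0], [0, 0, 0, 0, 0, -0.033], [0, 0, 0, 0, 0, -0.033], [0, 0, 0, 0, 0, -0.033], [0, 0, 0, 0, 0, -0.033]]]'

```text
clock: 3.3
tcp_pos: [0.446, -0.1488, 0.4008]
orientation: [0.0, -0.001, 1.0, 0.0]
wrist_force: [0.2, 0.2, -0.6]
finger_gap: 0.0853
grip_force: 0.0
```

```bash
cat > h.py <<'E'
from workcell import env, viewer, order, models
import cv2, numpy as np
from scipy.spatial.transform import Rotation as Ro
def shot(name):
    s=env.get_state(); im=viewer.read_camera("wrist")
    T=np.eye(4); q=s["orientation"]; T[:3,:3]=Ro.from_quat([q[1],q[2],q[3],q[0]]).as_matrix(); T[:3,3]=s["tcp_pos"]
    np.savez(f"pics/{name}.npz",im=im,T=T); return im,T
W=viewer.camera_info("wrist")
def project(X,cam,T=None):
    X=np.atleast_2d(X)
    if cam=="wrist":
        C=np.linalg.inv(T@W["T_tool_cam"]); P=X@C[:3,:3].T+C[:3,3]; K=W["intrinsics"]
        r=np.hypot(P[:,0],P[:,1]); th=np.arctan2(r,P[:,2]); d=P[:,:2]/(r[:,None]+1e-12)*th[:,None]
        return d*K[0,0]+K[:2,2]
    c=viewer.camera_info(cam); P=X@c["R"].T+c["t"]; p=P@c["intrinsics"].T; return p[:,:2]/p[:,2:]
def pix2world(uv,T,z):
    uv=np.atleast_2d(uv).astype(float); K=W["intrinsics"]; d=(uv-K[:2,2])/K[0,0]; th=np.hypot(*d.T)[:,None]
    ray=np.hstack([d/np.maximum(th,1e-9)*np.sin(th),np.cos(th)]); M=T@W["T_tool_cam"]; w=ray@M[:3,:3].T
    return M[:3,3]+w*((z-M[2,3])/w[:,2:])
def save(name,im,fx=1): cv2.imwrite(f"pics/{name}.png",cv2.cvtColor(cv2.resize(im,None,fx=fx,fy=fx,interpolation=cv2.INTER_CUBIC),cv2.COLOR_RGB2BGR))
E
python3 - <<'E'
from h import *
im,T=shot("w1"); save("w1",im,1.5625)
for n in("cartridge","analyser","shutter","shutter_tab"):
    for d in models.silhouettes(n,"wrist"):
        p=cv2.findNonZero(d["region"].astype(np.uint8)); b=cv2.boxPoints(cv2.minAreaRect(p))
        print(n,round(d["score"],2),d["location"],b.round(1).tolist())
        if n=="cartridge": print(pix2world(b,T,.028).round(4).tolist())
E
```

```text
cartridge 0.82 [157.4, 155.3] [[140.1999969482422, 199.10000610351562], [147.5, 118.0999984741211], [175.3000030517578, 120.69999694824219], [167.89999389648438, 201.60000610351562]]
[[0.5522, -0.3577, 0.028], [0.4008, -0.3285, 0.028], [0.4076, -0.2776, 0.028], [0.5568, -0.302, 0.028]]
cartridge 0.81 [256.9, 291.9] [[221.89999389648438, 300.8999938964844], [281.6000061035156, 266.29998779296875], [293.5, 286.79998779296875], [233.6999969482422, 321.3999938964844]]
[[0.7891, -0.2102, 0.028], [0.6964, -0.0849, 0.028], [0.75, -0.0567, 0.028], [0.852, -0.1862, 0.028]]
cartridge 0.63 [337.2, 199.6] [[293.0, 255.0], [296.20001220703125, 147.60000610351562], [402.20001220703125, 150.8000030517578], [399.0, 258.20001220703125]]
[[0.6698, -0.0634, 0.028], [0.4559, -0.0689, 0.028], [0.4549, 0.1372, 0.028], [0.6902, 0.1765, 0.028]]
cartridge 0.33 [380.1, 250.7] [[352.79998779296875, 254.60000610351562], [353.3999938964844, 247.89999389648438], [399.3999938964844, 251.8000030517578], [398.8999938964844, 258.6000061035156]]
[[0.6737, 0.0627, 0.028], [0.6575, 0.0613, 0.028], [0.6738, 0.1736, 0.028], [0.6913, 0.1766, 0.028]]
analyser 0.72 [334.4, 190.7] [[284.1000061035156, 251.3000030517578], [292.20001220703125, 121.5999984741211], [407.0, 128.8000030517578], [398.8999938964844, 258.3999938964844]]
shutter 0.6 [377.4, 253.1] [[352.70001220703125, 254.8000030517578], [353.5, 247.10000610351562], [399.6000061035156, 251.89999389648438], [398.79998779296875, 259.6000061035156]]
shutter_tab 0.79 [378.0, 253.3] [[353.79998779296875, 254.8000030517578], [354.20001220703125, 248.89999389648438], [399.29998779296875, 251.5], [398.8999938964844, 257.5]]
```

View pics/w1.png

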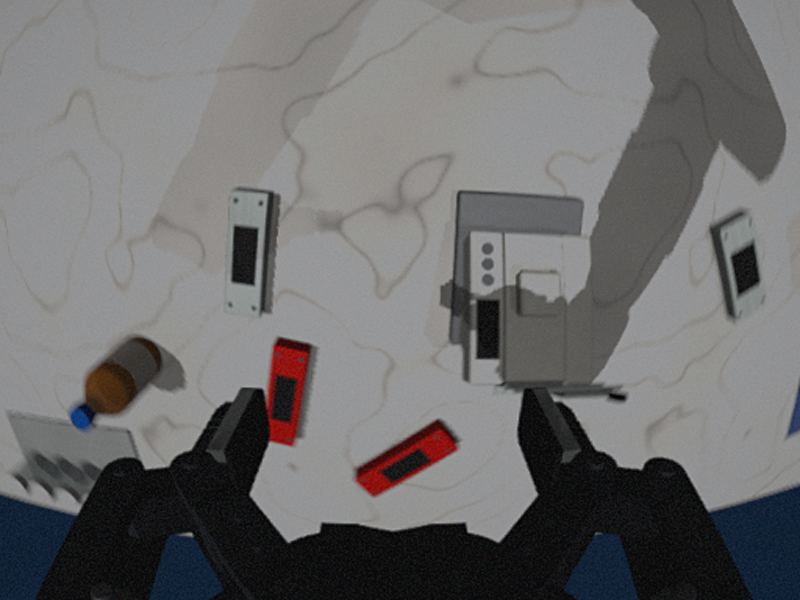

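The narrow silver cartridge is at about (247,250) in the 800 px wrist view, and the analyser's mouth edge runs along row ~385 between columns 470 and 592. The shutter tab is at (618,397), so the shutter is open. Next I'll take a closer look at the analyser.

>>> drive_tool --series '[[[-0.257, 0.282, 0.2, 0, 0, 0], [-0.257, 0.282, 0.2, 0, 0, 0], [-0.257, 0.282, 0.2, 0, 0, 0], [-0.257, 0.282, 0.2, 0, 0, 0], [-0.257, 0.282, 0.2, 0, 0, 0], [0, 0, 0, 0, 0, 0]]]'

```text
clock: 4.3
tcp_pos: [0.6008, 0.0226, 0.2773]
orientation: [-0.002, -0.0, 1.0, 0.0]
wrist_force: [0.0, -0.9, 0.7]
finger_gap: 0.0856
grip_force: 0.0
```

```bash
cat > an.py <<'E'
from h import *
c25,s25=np.cos(np.radians(25)),np.sin(np.radians(25))
def mouthR(yaw):
    Rz=Ro.from_euler("z",yaw).as_matrix(); return Rz@np.array([[c25,0,-s25],[0,1,0],[s25,0,c25]])
def m2w(p,a): return np.atleast_2d(p)@mouthR(a[2]).T+np.array([a[0],a[1],.115])
def rect(x0,x1,y0,y1,z): return [[x0,y0,z],[x1,y0,z],[x1,y1,z],[x0,y1,z]]
PARTS=dict(top=rect(-150,0,-68,68,23),hump=rect(-117,-73,-22,22,44),plate=rect(6,11,34,98,26),tab=rect(4,13,86,98,50))
def draw(im,cam,T,a,f):
    im=cv2.resize(im,None,fx=f,fy=f,interpolation=cv2.INTER_CUBIC)
    for k,c in zip(PARTS,((255,0,0),(0,255,0),(0,0,255),(255,255,0))):
        p=(project(m2w(np.array(PARTS[k])/1000,a),cam,T)+.5)*f
        cv2.polylines(im,[np.round(p).astype(np.int32)],True,c,1)
    return im
E
python3 - <<'E'
from an import *
d=np.load("pics/w1.npz"); q=np.array([[235,188],[267,191],[262,315],[226,311]])/1.5625-.3
print("cart",pix2world(q,d["T"],.028).round(4).tolist())
im,T=shot("w2"); im2=draw(im,"wrist",T,[.6,0.03,0],1.5625); save("w2",im2)
E
```

```text
cart [[0.4043, -0.3239, 0.028], [0.4095, -0.2862, 0.028], [0.5561, -0.3031, 0.028], [0.5514, -0.349, 0.028]]
```

View pics/w2.png

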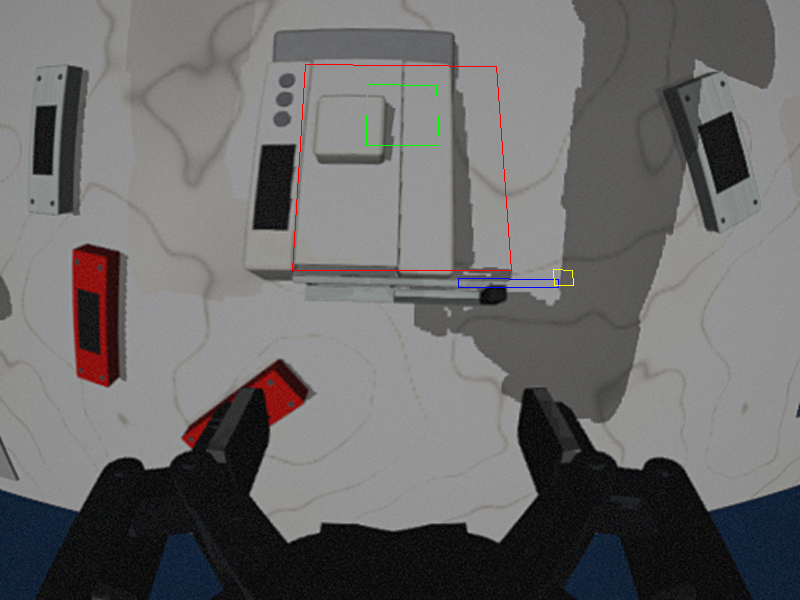

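The hump's top corners are near (318,97), (381,96), (384,154) and (317,154), and the black tab is at (494,295). My first guess is about 45 mm too far toward +y. I'll fit x, y and yaw.

```bash
python3 - <<'E'
from an import *
from scipy.optimize import least_squares
d=np.load("pics/w2.npz"); im,T=d["im"],d["T"]
P=np.array([[-117,-22,44],[-117,22,44],[-73,22,44],[-73,-22,44],[8.5,92,50]])/1000
q=np.array([[318,96.5],[382,96],[384.5,153.5],[316.5,154],[497,296]])/1.5625-.3
f=lambda a:(project(m2w(P,a),"wrist",T)-q).ravel()
r=least_squares(f,[.6,-.01,0]); print(r.x,(r.fun*1.56).reshape(-1,2).round(1).tolist())
r2=least_squares(lambda a:f(a)[:8],[.6,-.01,0]); print(r2.x,r2.fun.round(1))
o=draw(im,"wrist",T,r.x,3); o=o[30*3:215*3,140*3:345*3]; save("w2b",cv2.resize(o,None,fx=1.05,fy=1.05)); print(o.shape)
sc=viewer.read_camera("scene");o=draw(sc,"scene",None,r.x,4)[135*4:235*4,200*4:330*4]; save("sc",o)
np.save("pics/a.npy",r.x)
E
```

```text
[ 0.60653559 -0.00763205 -0.0498465 ] [[0.1, -2.7], [4.6, -0.6], [-1.6, 3.4], [-5.6, 0.7], [2.4, -0.7]]
[ 6.06505621e-01 -5.73495897e-04  1.41701861e-02] [-0.8 -0.5  2.1 -1.9  0.7  0.6 -1.9  1.7]
(555, 615, 3)
```

View pics/w2b.png

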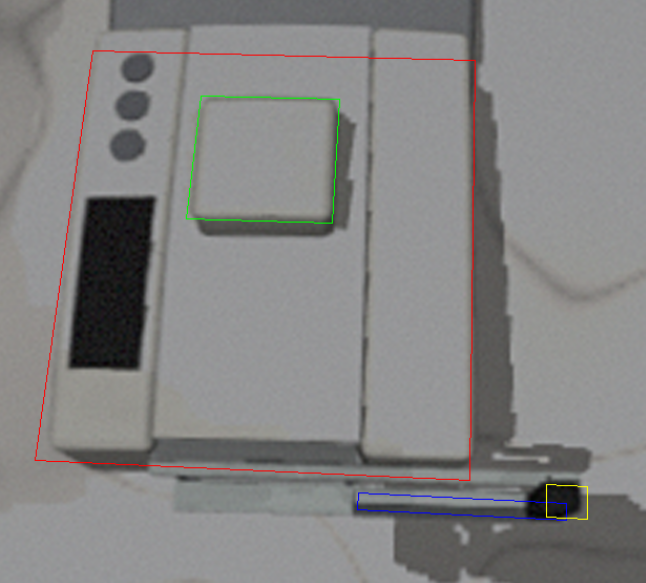

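View pics/sc.png

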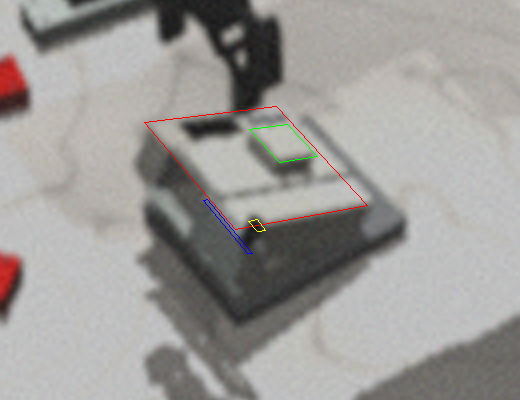

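The yaw is off because I assumed the shutter was fully open. I'll refit with the shutter position free and use the housing's side edges: left from (97,32) to (50,450), right from (468,38) to (470,460).

```bash
python3 - <<'E'
from an import *
from scipy.optimize import least_squares
d=np.load("pics/w2.npz"); im,T=d["im"],d["T"]
o=lambda p:np.atleast_2d(p)/3.15+[140,30]-.33
hq=o([[202,98],[338,97],[335,216],[194,214]]); H=np.array([[-117,-22,44],[-117,22,44],[-73,22,44],[-73,-22,44]])/1e3
eq=o([[93,70],[50,450],[468,70],[470,450],[562,501],[357,500]])
fr=o([[100,447],[420,460]])
def f(v):
    a=v[:3]; s=v[3]
    r=list(((project(m2w(H,a),"wrist",T)-hq)).ravel())
    for (x,y),q in zip([(v[4],-.068),(v[5],-.068),(v[6],.068),(v[7],.068)],eq):
        r+=list((project(m2w([x,y,.023],a),"wrist",T)[0]-q)*[1,1])
    r+=list(project(m2w([.0085,s+.026,.05],a),"wrist",T)[0]-eq[4])
    r+=[(project(m2w([.0085,s-.032,.026],a),"wrist",T)[0]-eq[5])[0]]
    return np.array(r)
r=least_squares(f,[.6,0,0,.06,-.13,0,-.13,0]); print(r.x.round(4)); print(r.fun.round(1))
a=r.x[:3]
print("front z=23 pred",((project(m2w([[0,-.05,.023],[0,.05,.023]],a),"wrist",T)-[140,30])*3.15).round(), "obs (100,447),(420,460)")
s=r.x[3]
PARTS["plate"]=rect(6,11,s*1e3-32,s*1e3+32,26);PARTS["tab"]=rect(4,13,s*1e3+20,s*1e3+32,50)
top=viewer.read_camera("top")
A=draw(im,"wrist",T,a,3)[90:645,420:1035]; B=cv2.resize(draw(top,"top",None,a,6)[185*6:255*6,225*6:290*6],None,fx=.45,fy=.45)
C=np.zeros((555,800,3),np.uint8);C[:,:615]=A;C[:B.shape[0],615:615+B.shape[1]]=B[:,:185]; save("f2",C); np.save("pics/a.npy",a)
E
```

```text
[ 0.6066 -0.0053 -0.0352  0.0631 -0.1423 -0.0043 -0.1443 -0.0083]
[ 0.  -0.8  0.7  0.  -0.1  1.6 -1.5  1.4 -1.1 -0.2 -2.5 -0.2  2.1 -0.1
  2.1  0.   0.6 -1.5 -0.6]
front z=23 pred [[ 94. 463.]
 [417. 474.]] obs (100,447),(420,460)
```

View pics/f2.png

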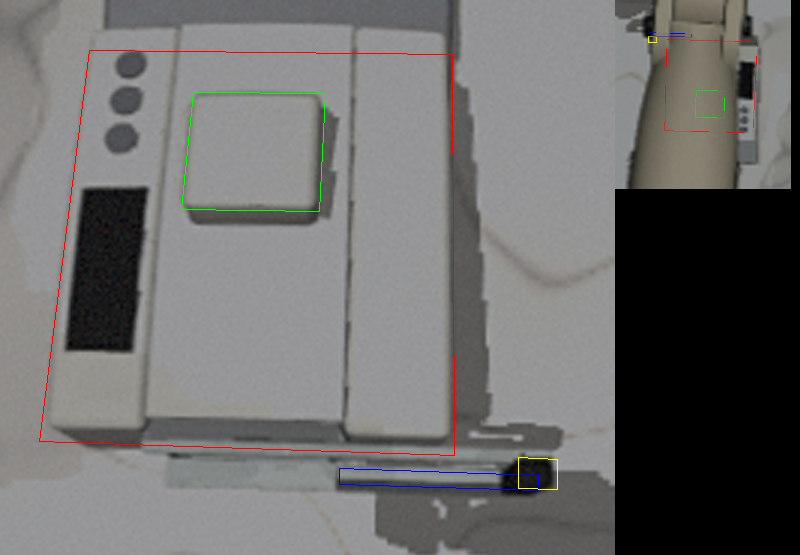

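>>> drive_tool --series '[[[0.0714, -0.415, 0, 0, 0, 0], [0.0714, -0.415, 0, 0, 0, 0], [0.0714, -0.415, 0, 0, 0, 0], [0.0714, -0.415, 0, 0, 0, 0], [0.0714, -0.415, 0, 0, 0, 0], [0.0714, -0.415, 0, 0, 0, 0], [0.0714, -0.415, 0, 0, 0, 0], [0, 0, 0, 0, 0, 0.052], [0, 0, 0.4, 0, 0, 0], [0, 0, 0.4, 0, 0, 0], [0, 0, 0.4, 0, 0, 0], [0, 0, 0, 0, 0, 0]]]'

```text
clock: 5.95
tcp_pos: [0.5366, -0.3274, 0.1341]
orientation: [-0.003, 0.084, 0.996, 0.002]
wrist_force: [-0.7, 0.4, 0.5]
finger_gap: 0.0854
grip_force: 0.0
```

```bash
python3 - <<'E'
from an import *
im,T=shot("w3"); print(env.get_state()["tcp_pos"])
C=np.array([[-.075,-.023],[.075,-.023],[.075,.023],[-.075,.023]])
o=cv2.resize(im,None,fx=1.5625,fy=1.5625)
th=np.radians(-9.5);R2=np.array([[np.cos(th),-np.sin(th)],[np.sin(th),np.cos(th)]])
p=project(np.c_[C@R2.T+[.480,-.316],np.full(4,.028)],"wrist",T)
cv2.polylines(o,[np.round((p+.5)*1.5625).astype(np.int32)],True,(255,0,255),1); save("w3",o)
E
```

```text
[ 0.53839467 -0.32851902  0.13705865]
```

View pics/w3.png

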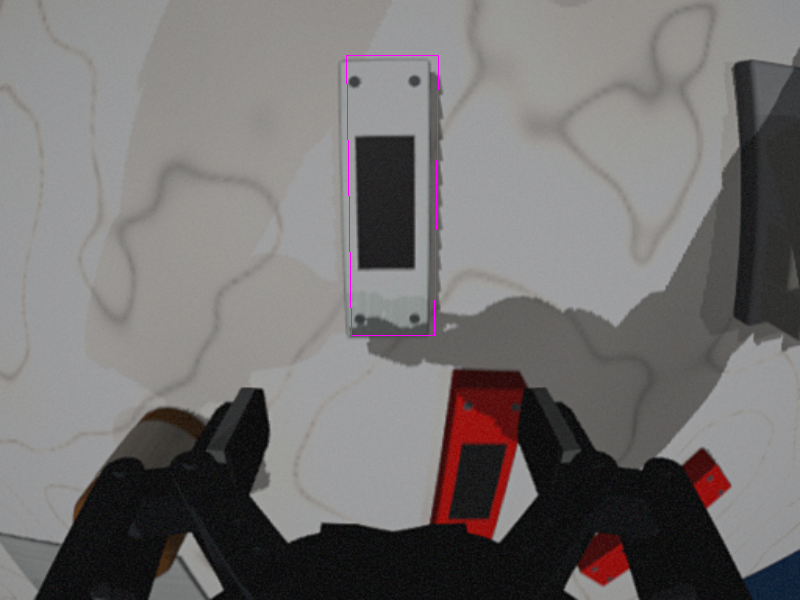

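The overlay fits: the cartridge's yaw is about -8.4° and its far end is at about (0.554, -0.329). Lowering now.

>>> drive_tool --series '[[[-0.02, 0, 0.3, 0, 0, -0.0065], [0, 0, 0.3, 0, 0, 0], [0, 0, 0.3, 0, 0, 0], [0, 0, 0.05, 0, 0, 0], [0, 0, 0, 0, 0, 0], [0, 0, 0, 0, 0, 0]]]'

```text
clock: 6.75
tcp_pos: [0.5438, -0.33, 0.0254]
orientation: [0.002, 0.073, 0.997, -0.001]
wrist_force: [0.2, 0.1, 0.4]
finger_gap: 0.0854
grip_force: 0.0
```

>>> drive_tool --series '[[[0, 0, 0.08, 0, 0, 0], [0, 0, 0, 0, 0, 0], [0, 0, 0, 0, 0, 0]]]'

```text
clock: 7.12
tcp_pos: [0.5421, -0.3285, 0.0129]
orientation: [-0.0, 0.072, 0.997, 0.0]
wrist_force: [-0.7, 0.1, -0.0]
finger_gap: 0.085
grip_force: 0.0
```

>>> drive_tool --series '[[[0, 0, 0, 0, 0, 0], [0, 0, 0, 0, 0, 0], [0, 0, 0, 0, 0, 0], [0, 0, 0, 0, 0, 0], [0, 0, 0, 0, 0, 0], [0, 0, 0, 0, 0, 0]]]' --jaw -1 --grip_force 80

```text
clock: 7.88
tcp_pos: [0.5426, -0.3289, 0.0135]
orientation: [0.0, 0.072, 0.997, -0.0]
wrist_force: [1.0, 0.0, 4.7]
finger_gap: 0.0446
grip_force: 83.0
```

>>> drive_tool --series '[[[0, 0, -0.2, 0, 0, 0], [0, 0, -0.4, 0, 0, 0], [0, 0, -0.4, 0, 0, 0], [0, 0, -0.4, 0, 0, 0], [0, 0, -0.4, 0, 0, 0], [0, 0, -0.4, 0, 0, 0], [0, 0, 0, 0, 0, 0]]]'

```text
clock: 8.75
tcp_pos: [0.5435, -0.3295, 0.2808]
orientation: [0.003, 0.072, 0.997, -0.002]
wrist_force: [0.7, -0.2, -3.1]
finger_gap: 0.0449
grip_force: 82.7
```

```bash
cat > plan.py <<'E'
from an import *
import sys
a=np.load("pics/a.npy")
def go(p):  # target tcp in mouth frame (mm)
    s=env.get_state(); q=s["orientation"]; R=Ro.from_quat([q[1],q[2],q[3],q[0]]).as_matrix()
    M=mouthR(a[2]); Rt=np.c_[-M[:,0],M[:,1],-M[:,2]]; D=Rt.T@(m2w(np.array(p)/1e3,a)[0]-s["tcp_pos"])
    now=M.T@(s["tcp_pos"]-np.array([a[0],a[1],.115]))*1e3
    print("mouth-frame tcp mm",now.round(1),"force mouth",(M.T@s["wrist_force"]).round(1),"gap",round(s["finger_gap"],4),"grip",round(s["grip_force"],1),"t",s["clock"])
    print("turn shares",(Ro.from_matrix(R.T@Rt).as_rotvec()/np.pi).round(4),"then shift shares (total)",(D/.12).round(3))
if __name__=="__main__": go([float(v) for v in sys.argv[1:4]])
E
python3 plan.py 163 0 -1
```

```text
mouth-frame tcp mm [  23.2 -326.2  172.1] force mouth [-0.7 -0.2 -3.1] gap 0.0449 grip 82.7 t 8.75
turn shares [-0.0086 -0.137  -0.0342] then shift shares (total) [-1.165  2.719  1.442]
```

>>> drive_tool --series '[[[0, 0, 0, -0.003, -0.046, -0.0114], [0, 0, 0, -0.003, -0.046, -0.0114], [0, 0, 0, -0.003, -0.045, -0.0114], [-0.166, 0.388, 0, 0, 0, 0], [-0.166, 0.388, 0, 0, 0, 0], [-0.166, 0.388, 0, 0, 0, 0], [-0.166, 0.388, 0, 0, 0, 0], [-0.166, 0.388, 0, 0, 0, 0], [-0.166, 0.388, 0, 0, 0, 0], [-0.166, 0.388, 0, 0, 0, 0], [0, 0, 0.36, 0, 0, 0], [0, 0, 0.36, 0, 0, 0], [0, 0, 0.36, 0, 0, 0], [0, 0, 0, 0, 0, 0], [0, 0, 0, 0, 0, 0]]]'

```text
clock: 10.62
tcp_pos: [0.7335, -0.0089, 0.2181]
orientation: [0.213, 0.018, 0.977, -0.001]
wrist_force: [0.8, 0.2, -2.2]
finger_gap: 0.0446
grip_force: 83.0
```

```bash
python3 plan.py 163 0 -1
```

```text
mouth-frame tcp mm [158.6   0.9  39.8] force mouth [-0.2  0.2 -2.3] gap 0.0446 grip 83.0 t 10.625
turn shares [ 0.0014 -0.0024 -0.0005] then shift shares (total) [-0.036 -0.007  0.34 ]
```

>>> drive_tool --series '[[[-0.036, -0.007, 0.17, 0.001, -0.0024, 0], [0, 0, 0.17, 0, 0, 0], [0, 0, 0, 0, 0, 0], [0, 0, 0, 0, 0, 0]]]'

```text
clock: 11.12
tcp_pos: [0.7553, -0.0105, 0.1844]
orientation: [0.218, 0.018, 0.976, -0.003]
wrist_force: [-0.0, 0.6, -2.9]
finger_gap: 0.0447
grip_force: 83.0
```

```bash
python3 plan.py 140 0 -1; python3 - <<'E'
from an import *
a=np.load("pics/a.npy"); im,T=shot("w4"); f=3
PARTS.clear(); PARTS.update(top=rect(-150,0,-68,68,23),hump=rect(-117,-73,-22,22,44),mouth=[[0,-28,-19],[0,28,-19],[0,28,19],[0,-28,19]])
o=draw(im,"wrist",T,a,f)
c=np.array([[-.012,-.023,-.013],[.138,-.023,-.013],[.138,.023,-.013],[-.012,.023,-.013]])@T[:3,:3].T+T[:3,3]
cv2.polylines(o,[np.round((project(c,"wrist",T)+.5)*f).astype(np.int32)],True,(255,0,255),1)
save("w4",o[0:590,420:1160])
E
```

```text
mouth-frame tcp mm [164.2   0.    0. ] force mouth [-1.3  0.6 -2.6] gap 0.0447 grip 83.0 t 11.125
turn shares [ 0.0004  0.0008 -0.0005] then shift shares (total) [ 0.202 -0.     0.009]
```

View pics/w4.png

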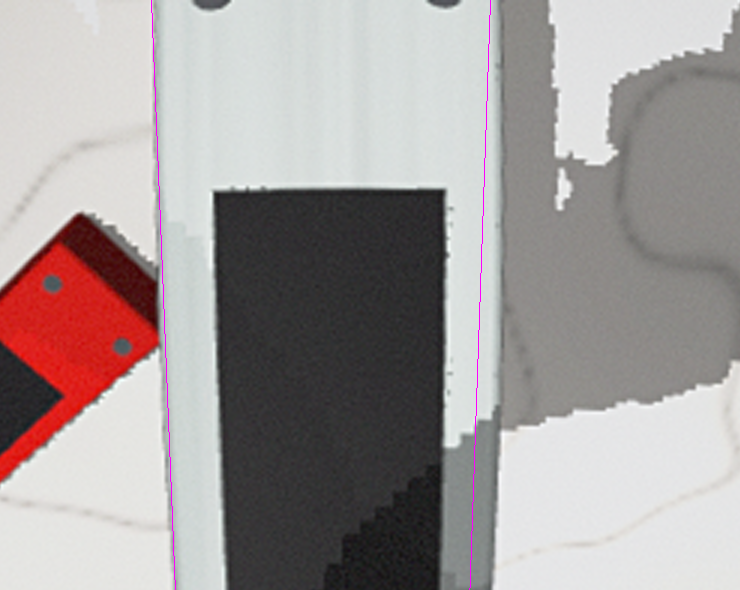

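The wrist camera can't see the mouth in this pose. It does show the cartridge slightly higher or tilted compared with my model, so I'll fit its pose in the grip from its side edges.

```bash
python3 - <<'E'
from h import *
from scipy.optimize import least_squares
d=np.load("pics/w4.npz"); im,T=d["im"],d["T"]
g=cv2.GaussianBlur(cv2.cvtColor(im,cv2.COLOR_RGB2HSV)[:,:,2].astype(float),(0,0),1); gr=np.abs(np.gradient(g,axis=1))
L=[];Rr=[]
for r in range(10,190,8):
    l=186+np.argmax(gr[r,186:203]); q=296+np.argmax(gr[r,296:314]); L.append((l,r));Rr.append((q,r))
print(L);print(Rr)
L=np.array(L,float);Rr=np.array(Rr,float)
def ray(v,side,n=40):
    y0,z0,yaw,pit=v
    x=np.linspace(-.012,.138,n); P=np.c_[x,y0+side*.023+yaw*x,-z0+pit*x]
    return project(P@T[:3,:3].T+T[:3,3],"wrist",T)
def f(v):
    out=[]
    for S,s in((L,-1),(Rr,1)):
        p=ray(v,s); o=np.argsort(p[:,1]); out.append(np.interp(S[:,1],p[o,1],p[o,0])-S[:,0])
    return np.concatenate(out)
r=least_squares(f,[0,.013,0,0],loss="soft_l1"); print("y0,z0(top above tcp),yaw,pitch(down +)",r.x.round(4)); print(r.fun.round(1)); print(f([0,.014,0,0]).round(1))
E
```

```text
[(np.int64(190), 10), (np.int64(190), 18), (np.int64(190), 26), (np.int64(190), 34), (np.int64(193), 42), (np.int64(190), 50), (np.int64(190), 58), (np.int64(191), 66), (np.int64(191), 74), (np.int64(186), 82), (np.int64(193), 90), (np.int64(192), 98), (np.int64(193), 106), (np.int64(191), 114), (np.int64(193), 122), (np.int64(193), 130), (np.int64(194), 138), (np.int64(193), 146), (np.int64(194), 154), (np.int64(195), 162), (np.int64(195), 170), (np.int64(196), 178), (np.int64(196), 186)]
[(np.int64(305), 10), (np.int64(306), 18), (np.int64(305), 26), (np.int64(306), 34), (np.int64(306), 42), (np.int64(306), 50), (np.int64(306), 58), (np.int64(306), 66), (np.int64(306), 74), (np.int64(306), 82), (np.int64(306), 90), (np.int64(306), 98), (np.int64(306), 106), (np.int64(306), 114), (np.int64(305), 122), (np.int64(305), 130), (np.int64(304), 138), (np.int64(306), 146), (np.int64(306), 154), (np.int64(306), 162), (np.int64(305), 170), (np.int64(305), 178), (np.int64(304), 186)]
y0,z0(top above tcp),yaw,pitch(down +) [ 0.0024  0.0129 -0.0155  0.0188]
[ 0.2  0.2  0.2  0.2 -2.7  0.4  0.5 -0.3 -0.1  5.1 -1.7 -0.4 -1.1  1.2
 -0.4 -0.  -0.6  0.8  0.3 -0.3  0.3 -0.2  0.4 -0.1 -0.8  0.4 -0.4 -0.2
 -0.1  0.   0.1  0.2  0.2  0.2  0.2  0.1  0.   0.9  0.8  1.7 -0.5 -0.7
 -1.  -0.2 -0.5  0.2]
[-2.8 -3.  -3.1 -3.1 -6.1 -3.1 -3.1 -4.  -3.9  1.2 -5.6 -4.4 -5.2 -3.
 -4.7 -4.4 -5.1 -3.7 -4.3 -4.9 -4.4 -4.9 -4.4  0.1 -0.8  0.3 -0.7 -0.7
 -0.7 -0.7 -0.8 -0.9 -1.  -1.2 -1.4 -1.5 -1.8 -1.  -1.3 -0.6 -2.9 -3.2
 -3.6 -3.  -3.4 -2.8]
```

```bash
python3 -c "
import numpy as np; np.save('pics/a.npy',[.6066,-.0072,-.046])"; python3 plan.py 145 0 2
```

```text
mouth-frame tcp mm [164.6   3.6   0.4] force mouth [-1.6 -0.2 -1.8] gap 0.0448 grip 83.0 t 11.175
turn shares [0.0018 0.0011 0.0026] then shift shares (total) [ 0.163 -0.03  -0.014]
```

>>> drive_tool --series '[[[0, 0, 0, 0.001, 0.001, 0.0026], [0.08, -0.03, -0.014, 0, 0, 0], [0.08, 0, 0, 0, 0, 0], [0.03, 0, 0, 0, 0, 0], [0.03, 0, 0, 0, 0, 0], [0.03, 0, 0, 0, 0, 0], [0, 0, 0, 0, 0, 0]]]'

```text
clock: 12.05
tcp_pos: [0.7271, -0.0127, 0.1726]
orientation: [0.216, 0.022, 0.976, -0.004]
wrist_force: [-0.5, 0.6, -3.5]
finger_gap: 0.0446
grip_force: 83.0
```

```bash
python3 plan.py 125 0 1
```

```text
mouth-frame tcp mm [133.7   0.    1.2] force mouth [-1.9  0.6 -2.9] gap 0.0446 grip 83.0 t 12.05
turn shares [ 0.0008 -0.0004 -0.    ] then shift shares (total) [ 0.072 -0.     0.002]
```

>>> drive_tool --series '[[[0.02, 0, 0, 0, 0, 0], [0.02, 0, 0, 0, 0, 0], [0.02, 0, 0, 0, 0, 0], [0.02, 0, 0, 0, 0, 0], [0, 0, 0, 0, 0, 0]]]'

```text
clock: 12.68
tcp_pos: [0.7183, -0.0121, 0.1684]
orientation: [0.216, 0.022, 0.976, -0.004]
wrist_force: [0.2, 1.1, -2.7]
finger_gap: 0.0448
grip_force: 83.0
```

```bash
python3 plan.py 115 0 1
```

```text
mouth-frame tcp mm [123.9   0.2   1.1] force mouth [-1.   1.1 -2.5] gap 0.0448 grip 83.0 t 12.675
turn shares [ 0.0009 -0.0005 -0.    ] then shift shares (total) [ 0.074 -0.002  0.001]
```

>>> drive_tool --series '[[[0.02, 0, 0, 0, 0, 0], [0.02, 0, 0, 0, 0, 0], [0.02, 0, 0, 0, 0, 0], [0.02, 0, 0, 0, 0, 0], [0, 0, 0, 0, 0, 0]]]'

```text
clock: 13.3
tcp_pos: [0.7095, -0.0119, 0.1643]
orientation: [0.216, 0.022, 0.976, -0.004]
wrist_force: [0.3, 1.6, -5.0]
finger_gap: 0.0449
grip_force: 82.9
```

```bash
python3 plan.py 105 0 1
```

```text
mouth-frame tcp mm [1.142e+02 1.000e-01 1.200e+00] force mouth [-1.9  1.6 -4.6] gap 0.0449 grip 82.9 t 13.3
turn shares [ 0.0009 -0.0005 -0.    ] then shift shares (total) [ 0.077 -0.001  0.001]
```

>>> drive_tool --series '[[[0.02, 0.003, 0.004, 0, 0, 0], [0.02, 0, 0, 0, 0, 0], [0.02, 0, 0, 0, 0, 0], [0.02, 0, 0, 0, 0, 0], [0, 0, 0, 0, 0, 0]]]'

```text
clock: 13.92
tcp_pos: [0.7011, -0.0113, 0.1599]
orientation: [0.216, 0.022, 0.976, -0.004]
wrist_force: [-1.2, -0.4, -3.4]
finger_gap: 0.0443
grip_force: 83.1
```

```bash
python3 plan.py 95 0 1; python3 -c "
from h import *
print(env.get_state()['ft_torque'])"
```

```text
mouth-frame tcp mm [104.7   0.2   0.7] force mouth [-2.5 -0.4 -2.6] gap 0.0443 grip 83.1 t 13.925
turn shares [ 0.0007 -0.0005 -0.    ] then shift shares (total) [ 0.081 -0.002 -0.002]
[0.05847217 0.4010629  0.00315556]
```

Forces stay small with about 33 mm in. Continuing.

>>> drive_tool --series '[[[0.025, 0, 0, 0, 0, 0], [0.025, 0, 0, 0, 0, 0], [0.025, 0, 0, 0, 0, 0], [0.025, 0, 0, 0, 0, 0], [0.025, 0, 0, 0, 0, 0], [0, 0, 0, 0, 0, 0]]]'

```text
clock: 14.68
tcp_pos: [0.6875, -0.0105, 0.1536]
orientation: [0.216, 0.022, 0.976, -0.004]
wrist_force: [0.8, 0.1, -3.2]
finger_gap: 0.0448
grip_force: 83.1
```

```bash
python3 plan.py 80 0 1; python3 -c "
from h import *
print(env.get_state()['ft_torque'])"
```

```text
mouth-frame tcp mm [89.7  0.4  0.8] force mouth [-0.7  0.1 -3.3] gap 0.0448 grip 83.1 t 14.675
turn shares [ 0.0008 -0.0004 -0.    ] then shift shares (total) [ 0.081 -0.003 -0.002]
[0.0161743  0.44635948 0.00835293]
```

>>> drive_tool --series '[[[0.03, 0, 0, 0, 0, 0], [0.03, 0, 0, 0, 0, 0], [0.03, 0, 0, 0, 0, 0], [0.03, 0, 0, 0, 0, 0], [0.03, 0, 0, 0, 0, 0], [0.03, 0, 0, 0, 0, 0], [0, 0, 0, 0, 0, 0]]]'

```text
clock: 15.55
tcp_pos: [0.6678, -0.0096, 0.1444]
orientation: [0.216, 0.022, 0.976, -0.004]
wrist_force: [0.7, 0.4, -2.9]
finger_gap: 0.0448
grip_force: 83.1
```

```bash
python3 plan.py 50 0 1; python3 -c "
from h import *
print(env.get_state()['ft_torque'])"
```

```text
mouth-frame tcp mm [67.9  0.4  0.7] force mouth [-0.6  0.5 -2.9] gap 0.0448 grip 83.1 t 15.55
turn shares [ 0.0008 -0.0005 -0.    ] then shift shares (total) [ 0.149 -0.003 -0.002]
[0.02279749 0.41596341 0.01092375]
```

>>> drive_tool --series '[[[0.03, 0, 0, 0, 0, 0], [0.03, 0, 0, 0, 0, 0], [0.03, 0, 0, 0, 0, 0], [0.03, 0, 0, 0, 0, 0], [0.02, 0, 0, 0, 0, 0], [0.02, 0, 0, 0, 0, 0], [0.02, 0, 0, 0, 0, 0], [0.02, 0, 0, 0, 0, 0], [0, 0, 0, 0, 0, 0]]]'

```text
clock: 16.68
tcp_pos: [0.6463, -0.0087, 0.1344]
orientation: [0.216, 0.022, 0.976, -0.004]
wrist_force: [1.3, -0.2, -5.1]
finger_gap: 0.0446
grip_force: 82.9
```

```bash
python3 plan.py 34 0 1; python3 -c "
from h import *
print(env.get_state()['ft_torque'])"
```

```text
mouth-frame tcp mm [44.2  0.3  0.8] force mouth [-1.  -0.2 -5.2] gap 0.0446 grip 82.9 t 16.675
turn shares [ 0.0008 -0.0004 -0.    ] then shift shares (total) [ 0.085 -0.003 -0.002]
[-0.09343755  0.01191248  0.01418921]
```

>>> drive_tool --series '[[[0.015, 0, 0, 0, 0, 0], [0.015, 0, 0, 0, 0, 0], [0.015, 0, 0, 0, 0, 0], [0.015, 0, 0, 0, 0, 0], [0.015, 0, 0, 0, 0, 0], [0, 0, 0, 0, 0, 0]]]'

```text
clock: 17.42
tcp_pos: [0.6379, -0.0083, 0.1304]
orientation: [0.216, 0.022, 0.976, -0.004]
wrist_force: [1.1, 1.2, -4.9]
finger_gap: 0.0445
grip_force: 82.9
```

```bash
python3 plan.py 34 0 1; python3 -c "
from h import *
print(env.get_state()['ft_torque'])"
```

```text
mouth-frame tcp mm [35.   0.4  0.7] force mouth [-1.1  1.2 -4.9] gap 0.0445 grip 82.9 t 17.425
turn shares [ 0.0008 -0.0006 -0.    ] then shift shares (total) [ 0.008 -0.003 -0.002]
[0.037133   0.18678066 0.01126946]
```

>>> drive_tool --series '[[[0, 0, 0, 0, 0, 0], [0, 0, 0, 0, 0, 0], [0, 0, 0, 0, 0, 0], [0, 0, 0, 0, 0, 0], [0, 0, -0.2, 0, 0, 0], [0, 0, -0.25, 0, 0, 0], [-0.16, 0, 0, 0, 0, 0], [-0.16, 0, 0, 0, 0, 0], [0, 0, 0, 0, 0, 0]]]' --jaw 1

```text
clock: 18.55
tcp_pos: [0.6519, -0.0092, 0.1971]
orientation: [0.217, 0.022, 0.976, -0.004]
wrist_force: [-0.2, 0.0, -0.1]
finger_gap: 0.0857
grip_force: 0.0
```

>>> drive_tool --series '[[[0, 0, 0, 0, 0, 0], [0, 0, 0, 0, 0, 0], [0, 0, 0, 0, 0, 0], [0, 0, 0, 0, 0, 0], [0, 0, 0, 0, 0, 0], [0, 0, 0, 0, 0, 0], [0, 0, 0, 0, 0, 0]]]' --jaw -1 --grip_force 30

```text
clock: 19.42
tcp_pos: [0.6505, -0.009, 0.196]
orientation: [0.216, 0.022, 0.976, -0.004]
wrist_force: [-1.1, 0.1, 0.3]
finger_gap: -0.0003
grip_force: 0.0
```

```bash
python3 plan.py 68 0 1; python3 - <<'E'
from h import *
im,T=shot("w5"); save("w5",im,1.5625)
E
```

```text
mouth-frame tcp mm [74.   0.2 54.8] force mouth [-0.9  0.1  0.7] gap -0.0003 grip 0.0 t 19.425
turn shares [ 0.0008 -0.0003 -0.    ] then shift shares (total) [ 0.05  -0.002  0.448]
```

View pics/w5.png

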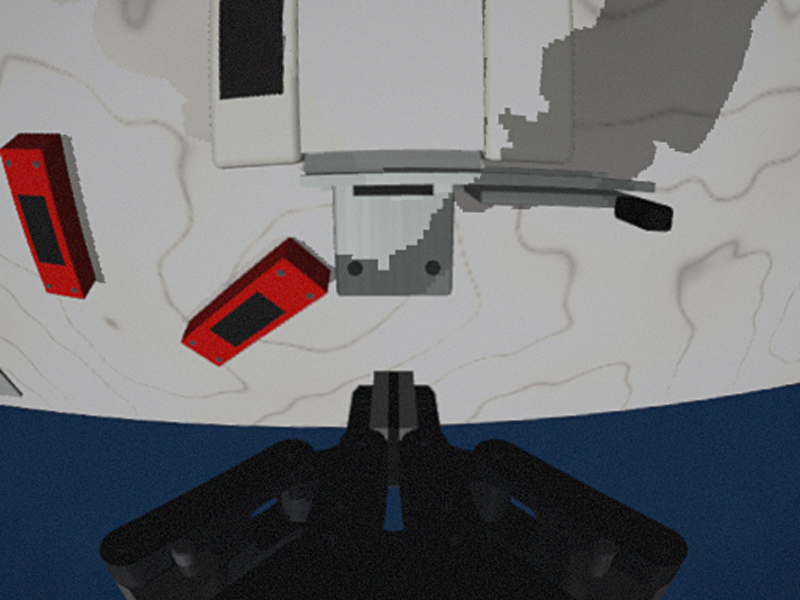

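The cartridge is in the well: its sides run from the mouth at row ~185 to its outer end at row ~295, between columns 335 and 453. The shutter plate and tab are clear to the right. I'll push with the closed fingers next.

>>> drive_tool --series '[[[0, 0, 0.2, 0, 0, 0], [0, 0, 0.2, 0, 0, 0], [0.06, 0, 0, 0, 0, 0], [0.04, 0, 0, 0, 0, 0], [0.02, 0, 0, 0, 0, 0], [0.02, 0, 0, 0, 0, 0], [0.02, 0, 0, 0, 0, 0], [0, 0, 0, 0, 0, 0]]]'

```text
clock: 20.48
tcp_pos: [0.6534, -0.009, 0.1448]
orientation: [0.216, 0.022, 0.976, -0.004]
wrist_force: [0.2, 0.9, -0.4]
finger_gap: 0.0006
grip_force: 0.4
```

```bash
python3 plan.py 13 0 6
```

```text
mouth-frame tcp mm [55.1  0.3  7.2] force mouth [-0.1  0.9 -0.4] gap 0.0006 grip 0.4 t 20.475
turn shares [ 0.0008 -0.     -0.    ] then shift shares (total) [ 0.35  -0.003  0.01 ]
```

>>> drive_tool --series '[[[0.02, 0, 0, 0, 0, 0], [0.02, 0, 0, 0, 0, 0], [0.02, 0, 0, 0, 0, 0], [0.02, 0, 0, 0, 0, 0], [0.02, 0, 0, 0, 0, 0]]]'

```text
clock: 21.1
tcp_pos: [0.6423, -0.0085, 0.1392]
orientation: [0.216, 0.022, 0.976, -0.004]
wrist_force: [1.0, -0.5, 0.4]
finger_gap: -0.0003
grip_force: 0.5
```

```bash
python3 plan.py 13 0 6
```

```text
mouth-frame tcp mm [42.5  0.4  6.8] force mouth [ 1.1 -0.5 -0.1] gap -0.0003 grip 0.5 t 21.1
turn shares [ 0.0008 -0.0003 -0.    ] then shift shares (total) [ 0.246 -0.003  0.007]
```

>>> drive_tool --series '[[[0.02, 0, 0, 0, 0, 0], [0.02, 0, 0, 0, 0, 0], [0.02, 0, 0, 0, 0, 0], [0.02, 0, 0, 0, 0, 0], [0.02, 0, 0, 0, 0, 0]]]'

```text
clock: 21.72
tcp_pos: [0.6314, -0.008, 0.1341]
orientation: [0.216, 0.022, 0.976, -0.004]
wrist_force: [0.8, 0.8, 0.2]
finger_gap: -0.0001
grip_force: 0.5
```

```bash
python3 plan.py 13 0 6
```

```text
mouth-frame tcp mm [30.6  0.3  6.8] force mouth [ 0.7  0.9 -0.1] gap -0.0001 grip 0.5 t 21.725
turn shares [ 0.0008 -0.0003 -0.    ] then shift shares (total) [ 0.147 -0.003  0.007]
```

>>> drive_tool --series '[[[0.02, 0, 0, 0, 0, 0], [0.02, 0, 0, 0, 0, 0], [0.02, 0, 0, 0, 0, 0], [0, 0, 0, 0, 0, 0]]]'

```text
clock: 22.22
tcp_pos: [0.6245, -0.0076, 0.1308]
orientation: [0.216, 0.022, 0.976, -0.004]
wrist_force: [0.2, 0.8, -0.6]
finger_gap: -0.0003
grip_force: 0.0
```

```bash
python3 plan.py 13 0 6; python3 - <<'E'
from an import *
a=np.load("pics/a.npy")
im,T=shot("w6")
# brightness along the cartridge's axis, off to the side of the fingers (y=-17mm), z=+14 plane
for y in(-17,17):
    x=np.arange(-4,50,2.); p=project(m2w(np.c_[x,np.full_like(x,y),np.full_like(x,14)]/1e3,a),"wrist",T)
    print(y,[(int(u),tuple(map(int,im[int(round(q[1])),int(round(q[0]))]))) for u,q in zip(x,p) if 0<=q[1]<384])
E
```

```text
mouth-frame tcp mm [22.9  0.4  6.7] force mouth [-0.1  0.8 -0.6] gap -0.0003 grip 0.0 t 22.225
turn shares [ 0.0008 -0.0006 -0.    ] then shift shares (total) [ 0.082 -0.003  0.006]
-17 [(-4, (118, 121, 122)), (-2, (124, 125, 125)), (0, (124, 124, 125)), (2, (79, 80, 79)), (4, (47, 50, 47)), (6, (91, 97, 96)), (8, (93, 96, 95)), (10, (183, 184, 180)), (12, (192, 192, 190)), (14, (191, 192, 186)), (16, (192, 193, 187)), (18, (192, 193, 189)), (20, (194, 194, 191)), (22, (188, 184, 181)), (24, (194, 193, 188)), (26, (192, 193, 188)), (28, (191, 190, 187)), (30, (193, 193, 190)), (32, (97, 96, 93)), (34, (12, 11, 14)), (36, (15, 17, 14)), (38, (24, 27, 19)), (40, (15, 24, 17)), (42, (20, 15, 21)), (44, (14, 16, 13)), (46, (15, 18, 23)), (48, (16, 14, 17))]
17 [(-4, (68, 67, 69)), (-2, (69, 69, 71)), (0, (74, 75, 73)), (2, (93, 95, 94)), (4, (44, 47, 45)), (6, (96, 97, 97)), (8, (94, 99, 96)), (10, (198, 198, 201)), (12, (193, 192, 194)), (14, (194, 195, 196)), (16, (196, 197, 199)), (18, (190, 188, 191)), (20, (70, 71, 72)), (22, (38, 36, 37)), (24, (6, 0, 3)), (26, (12, 17, 16)), (28, (14, 18, 18)), (30, (14, 12, 13)), (32, (8, 19, 16)), (34, (25, 22, 21)), (36, (16, 21, 24)), (38, (7, 10, 11)), (40, (18, 18, 15)), (42, (7, 9, 8)), (44, (14, 11, 19)), (46, (11, 12, 20)), (48, (17, 15, 16))]
```

>>> drive_tool --series '[[[0.015, 0, 0, 0, 0, 0], [0.015, 0, 0, 0, 0, 0], [0.015, 0, 0, 0, 0, 0], [0, 0, 0, 0, 0, 0]]]'

```text
clock: 22.78
tcp_pos: [0.6198, -0.0074, 0.1287]
orientation: [0.216, 0.022, 0.976, -0.004]
wrist_force: [0.5, 0.4, 0.1]
finger_gap: -0.0003
grip_force: 0.0
```

```bash
python3 plan.py 13 0 6
```

```text
mouth-frame tcp mm [17.7  0.4  6.8] force mouth [ 0.5  0.4 -0.2] gap -0.0003 grip 0.0 t 22.775
turn shares [ 0.0008 -0.0004 -0.    ] then shift shares (total) [ 0.04  -0.003  0.007]
```

>>> drive_tool --series '[[[0.01, 0, 0, 0, 0, 0], [0.01, 0, 0, 0, 0, 0], [0.01, 0, 0, 0, 0, 0]]]'

```text
clock: 23.15
tcp_pos: [0.617, -0.0074, 0.1274]
orientation: [0.216, 0.022, 0.976, -0.004]
wrist_force: [0.2, 0.1, -0.5]
finger_gap: 0.0004
grip_force: 0.4
```

```bash
python3 plan.py 13 0 6; python3 - <<'E'
from an import *
a=np.load("pics/a.npy")
im,T=shot("w7")
for y in(-17,17):
    x=np.arange(-8,30,2.); p=project(m2w(np.c_[x,np.full_like(x,y),np.full_like(x,14)]/1e3,a),"wrist",T)
    print(y,[(int(u),int(im[int(round(q[1])),int(round(q[0]))].mean())) for u,q in zip(x,p) if 0<=q[1]<384])
for d in models.silhouettes("cartridge","wrist"):
    print(round(d["score"],2),d["location"],cv2.boundingRect(d["region"].astype(np.uint8)))
p=project(m2w([[0,0,14],[0.01,0,14],[.002,-.023,.014],[.002,.023,.014]],a)*1,"wrist",T); print(p.round())
E
```

```text
mouth-frame tcp mm [14.6  0.3  6.9] force mouth [-0.1  0.1 -0.5] gap 0.0004 grip 0.4 t 23.15
turn shares [ 0.0008 -0.0002 -0.    ] then shift shares (total) [ 0.014 -0.003  0.007]
-17 [(-8, 102), (-6, 102), (-4, 76), (-2, 77), (0, 79), (2, 75), (4, 128), (6, 72), (8, 94), (10, 109), (12, 197), (14, 193), (16, 194), (18, 191), (20, 194), (22, 194), (24, 95), (26, 22), (28, 15)]
17 [(-8, 108), (-6, 109), (-4, 73), (-2, 70), (0, 77), (2, 103), (4, 77), (6, 88), (8, 97), (10, 130), (12, 185), (14, 31), (16, 3), (18, 12), (20, 19), (22, 23), (24, 20), (26, 22), (28, 16)]
0.88 [20.6, 199.2] (0, 141, 51, 104)
0.77 [146.0, 260.3] (111, 238, 74, 49)
0.66 [259.4, 131.2] (91, 0, 367, 300)
[[ 259. 1025.]
 [ 259. 1024.]
 [ 199.  249.]
 [ 294.  249.]]
```

>>> drive_tool --series '[[[0.008, 0, 0, 0, 0, 0], [0.008, 0, 0, 0, 0, 0], [0, 0, 0, 0, 0, 0]]]'

```text
clock: 23.62
tcp_pos: [0.6151, -0.0072, 0.1265]
orientation: [0.216, 0.022, 0.976, -0.004]
wrist_force: [-0.3, -0.6, -0.4]
finger_gap: 0.0
grip_force: 0.2
```

>>> drive_tool --series '[[[0.008, 0, 0, 0, 0, 0], [0.008, 0, 0, 0, 0, 0], [0, 0, 0, 0, 0, 0]]]'

```text
clock: 24.0
tcp_pos: [0.6147, -0.0072, 0.1267]
orientation: [0.217, 0.022, 0.976, -0.004]
wrist_force: [5.8, 0.9, -0.1]
finger_gap: 0.0004
grip_force: 2.4
```

```bash
python3 plan.py 13 0 6
```

```text
mouth-frame tcp mm [12.3  0.3  7.2] force mouth [ 5.2  1.2 -2.5] gap 0.0004 grip 2.4 t 24.0
turn shares [0.0008 0.0006 0.0001] then shift shares (total) [-0.006 -0.003  0.01 ]
```

>>> drive_tool --series '[[[0.006, 0, 0, 0, 0, 0], [0.006, 0, 0, 0, 0, 0], [0, 0, 0, 0, 0, 0], [0, 0, 0, 0, 0, 0]]]'

```text
clock: 24.5
tcp_pos: [0.6145, -0.0073, 0.1271]
orientation: [0.218, 0.022, 0.976, -0.004]
wrist_force: [7.3, 0.0, -0.1]
finger_gap: -0.0004
grip_force: 3.3
```

```bash
python3 plan.py 13 0 6
```

```text
mouth-frame tcp mm [12.3  0.3  7.6] force mouth [ 6.5  0.4 -3.2] gap -0.0004 grip 3.3 t 24.5
turn shares [0.0008 0.0014 0.0001] then shift shares (total) [-0.006 -0.002  0.013]
```

>>> drive_tool --series '[[[0.008, 0, 0, 0, 0, 0], [0.008, 0, 0, 0, 0, 0], [0.008, 0, 0, 0, 0, 0], [0, 0, 0, 0, 0, 0], [0, 0, 0, 0, 0, 0]]]'

```text
clock: 25.12
tcp_pos: [0.6142, -0.0074, 0.1277]
orientation: [0.221, 0.022, 0.975, -0.004]
wrist_force: [10.2, 1.0, 2.0]
finger_gap: -0.0001
grip_force: 5.1
```

```bash
python3 plan.py 13 0 6
```

```text
mouth-frame tcp mm [12.2  0.2  8.3] force mouth [10.   1.5 -2.5] gap -0.0001 grip 5.1 t 25.125
turn shares [0.0008 0.0029 0.0002] then shift shares (total) [-0.006 -0.002  0.02 ]
```

The cartridge has met a firm stop at the expected depth (tool at x≈12 mm against 13 mm predicted). Next is the shutter: back off, rise, and go to the outer side of the tab.

>>> drive_tool --series '[[[-0.1, 0, 0, 0, 0, 0], [-0.1, 0, 0, 0, 0, 0], [0, 0, -0.24, 0, 0, 0], [0, 0, -0.24, 0, 0, 0], [0, 0.35, 0, 0, 0, 0], [0, 0.35, 0, 0, 0, 0], [0, 0.38, 0, 0, 0, 0], [0, 0, 0, 0, 0, 0]]]'

```text
clock: 26.12
tcp_pos: [0.6123, 0.1253, 0.186]
orientation: [0.215, 0.02, 0.976, -0.003]
wrist_force: [-0.0, -0.6, -0.3]
finger_gap: 0.0002
grip_force: 0.0
```

```bash
python3 plan.py 8.5 130 42
```

```text
mouth-frame tcp mm [ 29.6 132.6  64.5] force mouth [-0.1 -0.6 -0.3] gap 0.0002 grip 0.0 t 26.125
turn shares [ 0.0014 -0.0008  0.0012] then shift shares (total) [ 0.176 -0.021  0.188]
```

>>> drive_tool --series '[[[0.09, 0, 0, 0.0014, -0.0008, 0.0012], [0.086, 0, 0.09, 0, 0, 0], [0, 0, 0.095, 0, 0, 0], [0, -0.04, 0, 0, 0, 0], [0, -0.04, 0, 0, 0, 0], [0, -0.03, 0, 0, 0, 0], [0, -0.03, 0, 0, 0, 0], [0, 0, 0, 0, 0, 0]]]'

```text
clock: 27.12
tcp_pos: [0.6024, 0.1058, 0.1579]
orientation: [0.217, 0.025, 0.976, -0.006]
wrist_force: [0.4, -0.1, 0.1]
finger_gap: 0.0002
grip_force: 0.0
```

```bash
python3 plan.py 8.5 50 42
```

```text
mouth-frame tcp mm [  9.6 112.7  42.8] force mouth [ 0.4 -0.  -0.1] gap 0.0002 grip 0.0 t 27.125
turn shares [-0.0006  0.0007 -0.0013] then shift shares (total) [ 0.009 -0.522  0.007]
```

>>> drive_tool --series '[[[0.005, -0.03, 0, 0, 0, 0], [0, -0.03, 0, 0, 0, 0], [0, -0.03, 0, 0, 0, 0], [0, -0.03, 0, 0, 0, 0], [0, -0.03, 0, 0, 0, 0], [0, -0.03, 0, 0, 0, 0], [0, -0.03, 0, 0, 0, 0], [0, -0.03, 0, 0, 0, 0], [0, -0.03, 0, 0, 0, 0], [0, -0.03, 0, 0, 0, 0]]]'

```text
clock: 28.38
tcp_pos: [0.6, 0.07, 0.1574]
orientation: [0.217, 0.024, 0.976, -0.005]
wrist_force: [0.9, 1.5, 0.0]
finger_gap: 0.0
grip_force: 0.8
```

```bash
python3 plan.py 8.5 50 42
```

```text
mouth-frame tcp mm [ 8.7 76.8 42.7] force mouth [ 0.8  1.5 -0.3] gap 0.0 grip 0.8 t 28.375
turn shares [-0.0006  0.0006 -0.0012] then shift shares (total) [ 0.001 -0.223  0.006]
```

>>> drive_tool --series '[[[0, -0.03, 0, 0, 0, 0], [0, -0.03, 0, 0, 0, 0], [0, -0.03, 0, 0, 0, 0], [0, -0.03, 0, 0, 0, 0], [0, -0.03, 0, 0, 0, 0], [0, -0.03, 0, 0, 0, 0]]]'

```text
clock: 29.12
tcp_pos: [0.5988, 0.0484, 0.1573]
orientation: [0.217, 0.025, 0.976, -0.005]
wrist_force: [1.9, 1.7, 0.2]
finger_gap: -0.0001
grip_force: 0.8
```

>>> drive_tool --series '[[[0, -0.02, 0, 0, 0, 0], [0, -0.02, 0, 0, 0, 0], [0, -0.02, 0, 0, 0, 0]]]'

```text
clock: 29.5
tcp_pos: [0.5984, 0.0413, 0.1573]
orientation: [0.217, 0.024, 0.976, -0.005]
wrist_force: [2.3, 2.2, 0.1]
finger_gap: -0.0
grip_force: 0.8
```

```bash
python3 plan.py 8.5 40 42
```

```text
mouth-frame tcp mm [ 8.4 48.1 42.7] force mouth [ 2.1  2.3 -0.8] gap -0.0 grip 0.8 t 29.5
turn shares [-0.0006  0.0005 -0.0012] then shift shares (total) [-0.001 -0.067  0.006]
```

>>> drive_tool --series '[[[0, -0.015, 0, 0, 0, 0], [0, -0.015, 0, 0, 0, 0]]]'

```text
clock: 29.75
tcp_pos: [0.5983, 0.0385, 0.1573]
orientation: [0.217, 0.024, 0.976, -0.005]
wrist_force: [0.3, 7.1, 0.9]
finger_gap: -0.0003
grip_force: 3.5
```

>>> drive_tool --series '[[[0, -0.01, 0, 0, 0, 0], [0, -0.01, 0, 0, 0, 0]]]'

```text
clock: 30.0
tcp_pos: [0.5982, 0.0382, 0.1574]
orientation: [0.217, 0.023, 0.976, -0.002]
wrist_force: [1.2, 12.5, 1.5]
finger_gap: -0.0004
grip_force: 6.5
```

>>> drive_tool --series '[[[0, -0.01, 0, 0, 0, 0], [0, -0.01, 0, 0, 0, 0]]]'

```text
clock: 30.25
tcp_pos: [0.5981, 0.0379, 0.1576]
orientation: [0.218, 0.022, 0.976, -0.0]
wrist_force: [1.2, 19.3, 2.0]
finger_gap: 0.0003
grip_force: 9.8
```

```bash
python3 plan.py 8.5 40 42
```

```text
mouth-frame tcp mm [ 8.5 44.6 43. ] force mouth [ 1.1 19.4  1.7] gap 0.0003 grip 9.8 t 30.25
turn shares [ 0.003   0.0007 -0.0002] then shift shares (total) [-0.    -0.039  0.009]
```

>>> drive_tool --series '[[[0, 0.1, 0, 0, 0, 0], [0, 0.2, 0, 0, 0, 0], [0, 0, -0.4, 0, 0, 0], [0, 0, -0.4, 0, 0, 0], [-0.2, 0, -0.3, 0, 0, 0], [0, 0, 0, 0, 0, 0], [0, 0, 0, 0, 0, 0]]]'

```text
clock: 31.12
tcp_pos: [0.5651, 0.0704, 0.2863]
orientation: [0.217, 0.025, 0.976, -0.006]
wrist_force: [0.3, -0.5, -0.1]
finger_gap: 0.0003
grip_force: 0.0
```

```bash
python3 - <<'E'
from an import *
a=np.load("pics/a.npy"); im,T=shot("w8")
for cam in("wrist",):
    for s in(0,.004,.03): print("pred tab",s,project(m2w([[.0085,.026+s,.04]],a),cam,T).round(1), "plate", project(m2w([[.011,s-.032,.026],[.011,s+.032,.026],[.002,-.023,.014],[.002,.023,.014]],a),cam,T).round(1).tolist())
    for n in("shutter_tab","shutter","cartridge"):
        for d in models.silhouettes(n,cam)[:3]: print(n,round(d["score"],2),np.round(d["location"],1),cv2.boundingRect(d["region"].astype(np.uint8)))
g=cv2.cvtColor(im,cv2.COLOR_RGB2GRAY)
p=project(m2w([[.0085,.026,.045]],a),"wrist",T)[0].astype(int); print(p); print(g[max(p[1]-12,0):p[1]+14:2,max(p[0]-30,0):p[0]+40:3])
E
```

```text
pred tab 0 [[195.8 160.8]] plate [[142.9, 161.2], [204.6, 159.9], [154.1, 149.8], [197.2, 148.6]]
pred tab 0.004 [[200.  160.7]] plate [[146.5, 161.1], [208.6, 159.8], [154.1, 149.8], [197.2, 148.6]]
pred tab 0.03 [[227.9 160.4]] plate [[170.9, 160.5], [235.3, 159.5], [154.1, 149.8], [197.2, 148.6]]
shutter_tab 0.87 [184.3 155.5] (146, 150, 64, 18)
shutter 0.88 [187.8 157.4] (145, 150, 65, 19)
cartridge 0.69 [ 48.6 152.5] (25, 115, 46, 78)
cartridge 0.64 [145.  194.4] (112, 165, 67, 59)
[194 162]
[[187 188 185 185 185 185 183 183 177 171 170 167 146  83  92  83 126 183
  182 184 181 184 174 182]
 [136 125 109 103  98  92  71  73  64  64  68  58  51  51  49  61 184 182
  181 182 183 185 181 176]
 [ 88  99 113 124 134 139 147 155 164 159 145  13  11  15  34 148 181 182
  182 184 182 181 182 178]
 [183 181 183 186 184 186 183 184 182 181  48  12   7  14  27 185 182 183
  184 181 182 183 179 173]
 [174 175 176 169 168 169 176 171 167 108  16  13  18  23  42 182 180 182
  183 183 183 182 183 178]
 [181 183 183 179 181 180 183 182 185  46  38  32  33  16  56 179 178 179
  181 182 184 183 182 183]
 [185 183 181 182 182 183 181 180 183  37  39  43  35  12 147 183 176 182
  182 182 182 183 183 180]
 [170 183 182 182 179 182 183 182 184  46  39  40  44  27 189 184 182 180
  181 182 181 182 179 183]
 [ 92 176 183 180 182 184 183 181 182  90  35  35  35 118 181 184 177 173
  183 184 183 185 181 182]
 [ 30  99 165 183 181 182 183 183 180 184 164 175 178 185 182 182 183 179
  181 182 180 183 182 180]
 [ 35  36 108 183 182 183 182 179 182 183 183 182 182 182 183 179 181 182
  182 184 182 182 183 181]
 [ 33  20  36 117 185 182 183 183 182 183 184 184 182 182 183 184 182 182
  175 182 179 179 182 179]
 [ 32  24  24  49 135 184 180 181 181 183 187 179 180 180 181 186 183 183
  178 180 180 180 181 183]]
```

The shutter mask now spans columns 145–210, where a closed shutter is predicted at about 143–208, and it hit a hard stop at 19 N. The tool is clear of everything, so I'm handing in.

```bash
python3 -c "
from workcell import order
print(order.hand_in())"
```

```text
the job is handed in; nothing more can be done
None
```

I pushed the narrow cartridge into the well to a firm stop at about 10 N, closed the shutter to its hard stop at about 19 N, and handed the job in with the tool clear; no verdict came back, so I can't confirm it passed.

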